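# Four clicks up on the torque dial

### The job

Set the bench screwdriver's torque up by exactly four clicks: push the orange tab of the click-stop dial clockwise (seen from above) with a fingertip, four clicks on from where it now stands and not past the fourth, gently and without pinching the dial. Then press the green store button fully in and leave it, with the dial still resting on the fourth click and the things standing around left where they are.

Things in the scene. Friction and masses are not known exactly. Their poses are not given: they have to be found in the camera images.
- dial_centre (a point): point on the dial's vertical axis, on the upper face of its black disc, about 69 mm above the table (all lengths here in mm). The disc is 90 across and lies on top of a grey control unit 150 x 220, whose own top is 56 above the table; the unit is bolted to the table, with its top level, and it may be yawed up to 0.35 rad. Ten black marks round the disc, 24 degrees apart, show the click positions.
- tab (a point): point on the top face of the dial's orange finger tab, 40 from the dial's axis and 92 above the table; it turns with the dial. The tab is an upright radial rib, 9 thick, from 12 to 46 from the axis, its top 23 above the disc's upper face, with a white line along its top. In the unit's own frame (x away from the robot at yaw 0, y left) its direction from the axis is 108 degrees minus the joint value, counted anticlockwise from x.
- dial (a joint): turn of the dial, rad, growing clockwise from above. It rests only at whole clicks, 0.419 rad apart, 0 to 3.77, and starts on one of the first four. Leaving a click takes about 0.15 N m (4 N at the tab), falling to nothing half-way to the next; then it snaps forward by itself, ahead of the finger, and rests there. Finger force on it, squeezing included, must stay under 15 N.
- key_top (a point): centre of the top of the green round store button, 26 across, on the control unit, 113 from the dial's axis towards the unit's right-hand (-y) end and 20 nearer its front; press it straight down.
- key (a joint): travel of the store button, m, 0 up to 0.006 fully down, growing as it is pressed; a spring returns it, about 5 N when fully down.
- driver: air screwdriver lying on the table, dark ribbed grip, about 280 long and 45 high; origin at the middle of its underside. A bystander, to be left alone.
- grease_tin: white round tin, 67 across, 36 high; origin at the middle of its underside. A bystander, to be left alone.
- cap: small yellow plastic cap standing up, 18 across, 32 high; origin at the middle of its underside. A bystander, to be left alone.
- bush: black plastic spacer bush standing up, 45 across, 88 high; origin at the middle of its underside. A bystander, to be left alone.
- tape_roll: roll of brown tape lying flat, 110 across, 48 high; origin at the middle of its underside. A bystander, to be left alone.
- gear_motor: dark gear motor with yellow shaft cap standing up, 135x70x162; origin at the middle of its underside. A bystander, to be left alone.
- nozzle_bottle: dark bottle with red nozzle, 49 across, 168 high; origin at the middle of its underside. A bystander, to be left alone.

How it is judged:
On the way, in this order (a step that is already met when the one before it is completed fails the run):
1. the dial rests four clicks clockwise of where it started (distance of tab from where it was at the start of the episode between 0.057 and 0.0618 m and value of joint dial above 1.5 rad and velocity of joint dial between -0.05 and 0.05 rad/s), for 0.2 s.
2. the green store button is pressed in with the dial on the fourth click (distance of tab from where it was at the start of the episode between 0.057 and 0.0618 m and value of joint dial above 1.5 rad and value of joint key above 0.0045 m), for 0.1 s.
At the end, for the whole second after the job is handed in: The dial rests four clicks clockwise of its start (within about 5 degrees), and the store button, having been pressed after that by at least 4.5 of its 6 mm, is back up (under 2 mm) (all of step 1 and value of joint key below 0.002 m); the robot touches nothing.
It fails at once if the dial is turned past the fourth click (4.7 clicks or more from its start) (distance of tab from where it was at the start of the episode above 0.0667 m).
It fails at once if the dial is squeezed or pressed with more than 15 N (contact force between the fingers and dial above 15 N).
It fails at once if a thing standing around is lifted, carried or shifted by more than 15 mm (distance of any of driver, grease_tin, cap, bush, tape_roll, gear_motor, nozzle_bottle from where it was at the start of the episode above 0.015 m).
It also fails if it takes over 64 s, if anything falls off the work surface, if the arm or the gripper's body presses on something with over 40 N, if the wrist force passes 120 N, or if a joint passes its speed limit or range.

### The arm

A 6-joint arm with a two-finger parallel gripper is mounted at the origin on the work surface; the furniture and walls round the work are solid. World frame = base frame: x ahead of the robot, y to its left, z up, the work surface at z = 0. Lengths are in m, angles in rad, forces in N, time in s.
With the tool pointing down it reaches from about 0.225 to 0.875 m from the base axis. Payload 3.4 kg.
Tool frame: the origin (TCP) lies at the very end of the fingers, on their centre line; the grasp point (between the pads) lies 19 mm behind it (manip.grasp_offset is the distance from the TCP to the grasp point, in m); x points along the fingers, y is the direction in which the jaws open and shut, and the axes are right-handed (so a half turn about x gives the same grasp; the last joint's range is limited). The gripper opens to 85 mm and grips with 20 to 120 N. Pads are 22 mm wide; open, the fingers measure 114 mm over their backs; the gripper's body (76 mm by 85 mm) begins 54 mm behind the grasp point. The pads swing forward as they close: fully open they stand 13 mm farther back than shut.
Start: joints at [-1.39, 0.276, 1.505, -0, 1.361, -0.121], TCP at [0.171, -0.549, 0.231] pointing down, gripper open.
Joint ranges: [-2.89, 2.89], [-0.75, 2.08], [0.22, 2.7], [-1.18, 4.32], [0.11, 2.71], [-2.7, 2.7]. Speed limits (rad/s): [2.57, 2.57, 3.14, 3.14, 3.14, 3.14].

### API

Orientations are given as a unit quaternion [w, x, y, z].
In Python, from rig import manip gives the robot as it stands.
- The arm moves only by the tool step_arm, never from a script. Its argument "increments" is a list of rows, each an object with "grip": the opening, from 0 (shut) to 1 (fully open); "delta_pos": the shift along the world's x, y, z in m, a list of three; "twist": the turn about the world's z in degrees. A call has 1 to 10 rows; each row shifts and turns the commanded pose from where the row before left it; what a row does not reach is not made up. A row lasts 1/12 s, in which the tool goes at most 41.7 mm and 7.16 degrees, less where a joint would pass 70% of its speed; a pose out of reach is approached as far as the arm can. A call with a gripper value outside its range is refused whole. The fingers move at their own pace and stop on an object; "force" is the grip in N (left out, the last holds). Time passes only in rows, so rows that do not move let the fingers close. It gives the time, the measured TCP pose, the force and the opening at its end, in the units of the state.
- manip.get_state(): the state, without advancing time (a new reading comes with each control period).
- manip.get_image(name): name is "scene" or "top" or "wrist"; returns a dict with "img" (480x640x3 uint8, red, green, blue), "fx", "fy", "cx", "cy" (pixels), "rvec" (rotation vector, rad) and "tvec" (3), from world to camera coordinates, as OpenCV has them; the wrist camera has in their place "mount" (4x4, takes a point from camera to tool coordinates, whose origin is the TCP and whose axes are the tool frame's). Camera axes: x right, y down, z forward; pixel columns grow to the right and rows downward; lengths in m; the calibration is good to about 2 mm. A picture is of the moment at which its call begins: read the wrist's pose just before it. There is no depth.
- manip.sign_off(): hands the job in, once; it reports no verdict.
The state is a dict: "clock": time; "qpos": joint angles; "qd": joint speeds; "effort": joint torques, N m; "position": TCP position; "ee_rot": TCP orientation; "contact_force": force on the tool from outside, world axes, zero at the start; "moment": the same for the moment, N m; "width": finger opening in m.
Only numpy, scipy, OpenCV 4.12 (cv2) and the standard library are available. Lean on these libraries where they do the work, as an engineer would, in place of code of your own. Each camera call takes 0.05 s, during which the arm holds its last target. There are 200 camera calls.

## Working session

There is one attempt and no reset: what is moved stays moved. The work goes in short steps, Python scripts to look and compute and a tool call to move; the robot and the scene stay as the last step left them, time stands still between calls to the robot, and variables do not carry over. Pictures are saved under pics/ and viewed, about 8 in all and at most 12, crops included, and the job is handed in when it is done.

Besides the shell and the picture viewer there is one more tool, called as a command line: name --argument value ..., lists and objects as JSON in quotes. step_arm: Moves the arm, as the interface text tells. Its arguments: {"type":"object","properties":{"increments":{"type":"array"},"force":{"type":"number"}},"required":["increments"]}

```bash
mkdir -p pics; ls
cat > h.py <<'E'
import numpy as np, cv2
from rig import manip
def P(d):
    return cv2.Rodrigues(np.array(d["rvec"],float))[0], np.array(d["tvec"],float).ravel()
def ray(d,u,v,z):
    R,t=P(d); c=-R.T@t; r=R.T@np.array([(u-d["cx"])/d["fx"],(v-d["cy"])/d["fy"],1])
    return c+r*(z-c[2])/r[2]
E
python3 - <<'E'
from h import *
s=manip.get_state(); print(s)
for n in("scene","top"):
    d=manip.get_image(n); np.savez(f"{n}.npz",**{k:d[k] for k in d}); cv2.imwrite(f"pics/{n}.png",d["img"][:,:,::-1])
E
```

```text
pics
{'clock': 0.0, 'qpos': array([-1.38999063e+00,  2.76594338e-01,  1.50614717e+00,  2.96027594e-05,
        1.36071209e+00, -1.20970426e-01]), 'qd': array([ 0.00091804,  0.00015697, -0.00197141, -0.00060188,  0.00022216,
       -0.00073174]), 'effort': array([ 2.14428687e-04, -4.16784239e+01, -2.45808238e+01,  2.04763496e-04,
        1.13024900e-02,  9.69722436e-06]), 'position': array([ 0.17082311, -0.54847506,  0.2304345 ]), 'ee_rot': array([-0.10562941, -0.69906319, -0.10694532,  0.6990821 ]), 'contact_force': array([ 0.05209626, -0.72918813, -0.44604051]), 'moment': array([ 0.04370839, -0.0624915 ,  0.00602166]), 'width': 0.0854214092892079}
```

View pics/top.png

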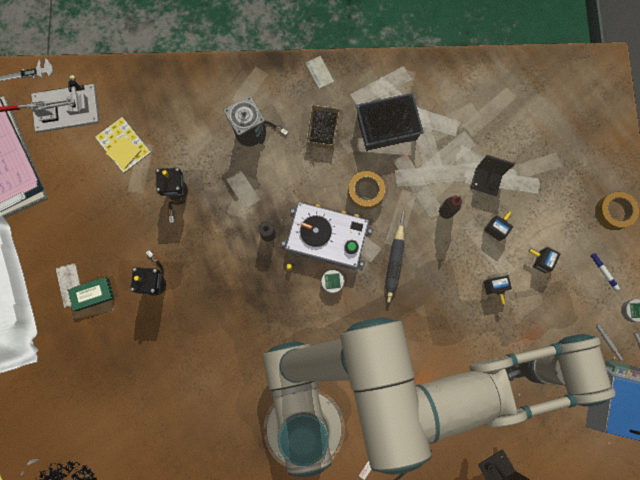

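View pics/scene.png

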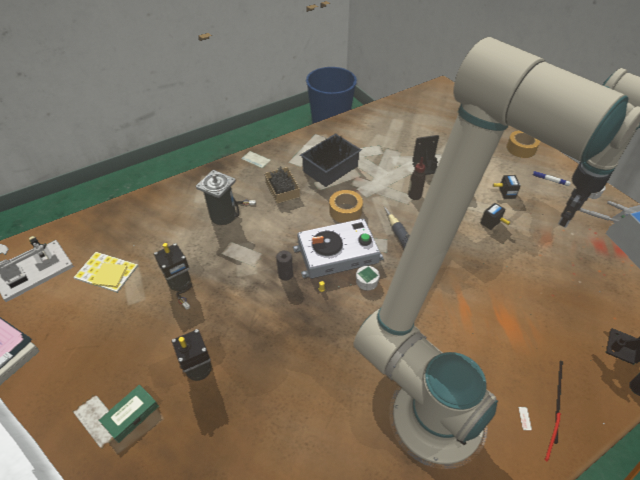

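The top view shows the unit at about (327,235), with the dial disc at (316,231), the orange tab pointing left at about (307,227) and the green button at (352,246). The bush is at (266,231), the tin at (333,281) and the cap at (289,267). The scene view agrees with this. Next I'll measure.

```bash
cat > meas.py <<'E'
from h import *
def blob(img,lo,hi,box):
    h=cv2.cvtColor(img,cv2.COLOR_RGB2HSV); m=cv2.inRange(h,np.array(lo),np.array(hi)); k=np.zeros_like(m); x0,y0,x1,y1=box; k[y0:y1,x0:x1]=m[y0:y1,x0:x1]
    n,l,st,c=cv2.connectedComponentsWithStats(k); i=1+np.argmax(st[1:,4]); return c[i],st[i],(l==i)
if __name__=="__main__":
    for n,dbox in(("top",(290,205,370,265)),("scene",(295,220,385,275))):
        d=dict(np.load(n+".npz")); g=d["img"]
        R,t=P(d); print(n,"cam",-R.T@t,d["fx"])
        c,st,m=blob(g,(0,0,0),(180,255,75),dbox); ys,xs=np.nonzero(m)
        hull=cv2.convexHull(np.stack([xs,ys],1).astype(np.float32)); e=cv2.fitEllipse(hull); print("disc",st,e,ray(d,*e[0],.067))
        c,st,m=blob(g,(50,80,40),(85,255,255),dbox); print("key",c,st,ray(d,*c,.062))
        c,st,m=blob(g,(5,120,120),(22,255,255),dbox); print("tab",c,st,ray(d,*c,.092))
        cv2.imwrite(f"pics/{n}_c.png",cv2.resize(g[dbox[1]-5:dbox[3]+25,dbox[0]-5:dbox[2]+5,::-1],None,fx=7,fy=7,interpolation=cv2.INTER_CUBIC)[:600,:800])
E
python3 meas.py
```

```text
top cam [ 0.22378789 -0.02588293  1.74880977] 586.0030014288271
disc [301 216  30  31 656] ((315.4364929199219, 230.95388793945312), (30.08674430847168, 30.535425186157227), 50.17945098876953) [ 0.56282295 -0.04710955  0.067     ]
key [351.35211268 245.88732394] [347 242  10   9  71] [ 0.51664729 -0.1509192   0.062     ]
tab [343.18181818 211.63636364] [341 211   5   3  11] [ 0.61289874 -0.12883096  0.092     ]
scene cam [-0.22238233  0.47059556  1.15064573] 480.0140455099466
disc [313 232  29  23 424] ((326.86846923828125, 243.22450256347656), (23.492883682250977, 28.9282283782959), 91.05552673339844) [ 0.5569825  -0.04621193  0.067     ]
key [364.9 236.8] [361 234   9   7  50] [ 0.5199644  -0.15969802  0.062     ]
tab [317.51851852 239.90740741] [313 237  11   7  54] [ 0.56454424 -0.01821406  0.092     ]
```

View pics/top_c.png

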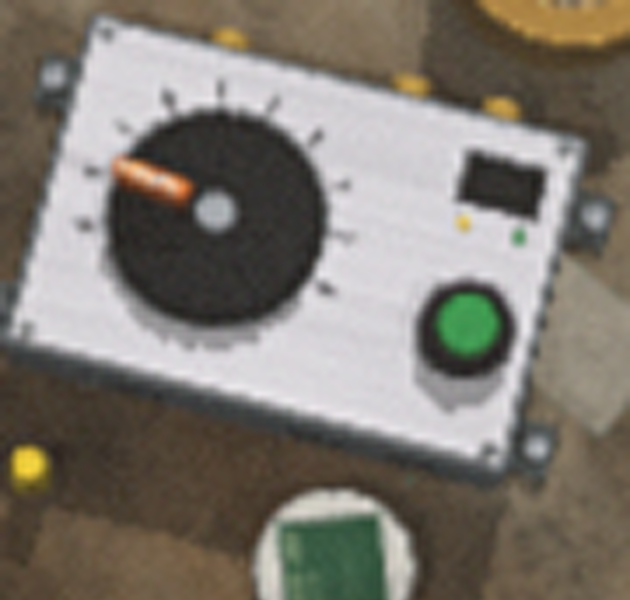

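The close crop shows the tab on the second of the ten marks, so the dial is at click 1 and should end at click 5. Unit yaw is about -14°. I'll compute the geometry from the hub, the marks and both views.

```bash
cat > geo.py <<'E'
from h import *
from scipy.spatial.transform import Rotation as Ro
d=dict(np.load("top.npz")); px=lambda a,b:(285+a/7-.43,200+b/7-.43)
c=ray(d,*px(215,211),.069); print("hub",c)
M=[(82,223),(92,171),(123,126),(168,97),(221,89),(273,103),(317,135),(344,184),(346,236),(326,289)]
p=np.array([ray(d,*px(*m),.056)[:2] for m in M])
A=np.c_[2*p,np.ones(10)]; s=np.linalg.lstsq(A,(p**2).sum(1),rcond=None)[0]; print("marks centre",s[:2],"r",np.sqrt(s[2]+s[:2]@s[:2]))
a=np.degrees(np.unwrap(np.arctan2(p[:,1]-s[1],p[:,0]-s[0]))); print(a+24*np.arange(10),"-108 yaw",(a+24*np.arange(10)).mean()-108)
k=ray(d,*px(467,325),.068);print("key",k)
yaw=np.radians((a+24*np.arange(10)).mean()-108); R=np.array([[np.cos(yaw),-np.sin(yaw)],[np.sin(yaw),np.cos(yaw)]])
print("key pred",s[:2]+R@[-.020,-.113])
print("tab c",(lambda v:(v,np.degrees(np.arctan2(*(v-s[:2])[::-1]))))(ray(d,*px(153,180),.092)[:2]))
q=manip.get_state()["ee_rot"]; print(Ro.from_quat(np.r_[q[1:],q[0]]).as_matrix())
E
python3 geo.py
```

```text
hub [ 0.5661329  -0.04673873  0.069     ]
marks centre [ 0.56577472 -0.04687273] r 0.055788695042925183
[90.7331055  91.25306952 90.96884822 91.3687084  91.90691787 92.21919127
 92.23864934 91.59722755 92.55105984 91.3616232 ] -108 yaw -16.380159929131125
key [ 0.51528193 -0.15026441  0.068     ]
key pred [ 0.51471944 -0.14964606]
tab c (array([ 0.57514959, -0.0212218 ]), np.float64(69.92371927414673))
[[-2.86632896e-04  2.97194022e-01 -9.54817067e-01]
 [ 1.62583393e-03 -9.54815705e-01 -2.97194087e-01]
 [-9.99998637e-01 -1.63755958e-03 -2.09506534e-04]]
```

step_arm --increments '[{"grip":0,"delta_pos":[0.017,0.024,0],"twist":6.9},{"grip":0,"delta_pos":[0.017,0.024,0],"twist":6.9},{"grip":0,"delta_pos":[0.017,0.024,0],"twist":6.9},{"grip":0,"delta_pos":[0.017,0.024,0],"twist":6.9},{"grip":0,"delta_pos":[0.017,0.024,0],"twist":6.9},{"grip":0,"delta_pos":[0.017,0.024,0],"twist":6.9},{"grip":0,"delta_pos":[0.017,0.024,0],"twist":6.9},{"grip":0,"delta_pos":[0.017,0.024,0],"twist":6.9},{"grip":0,"delta_pos":[0.017,0.024,0],"twist":6.9},{"grip":0,"delta_pos":[0.017,0.024,0],"twist":6.9}]' --force 20

```text
clock: 0.93
position: [0.3413, -0.3075, 0.231]
ee_rot: [0.485, 0.515, 0.485, -0.514]
contact_force: [0.3, -0.3, -0.1]
width: 0.0002
```

step_arm --increments '[{"grip":0,"delta_pos":[0.017,0.024,0],"twist":6.9},{"grip":0,"delta_pos":[0.017,0.024,0],"twist":6.9},{"grip":0,"delta_pos":[0.017,0.024,0],"twist":6.9},{"grip":0,"delta_pos":[0.017,0.024,0],"twist":6.9},{"grip":0,"delta_pos":[0.017,0.024,0],"twist":6.9},{"grip":0,"delta_pos":[0.017,0.024,0],"twist":6.9},{"grip":0,"delta_pos":[0.017,0.024,0],"twist":6.9},{"grip":0,"delta_pos":[0.017,0.024,0],"twist":6.9},{"grip":0,"delta_pos":[0.017,0.024,0],"twist":6.9},{"grip":0,"delta_pos":[0.017,0.024,0],"twist":6.9}]'

```text
clock: 1.77
position: [0.5112, -0.0676, 0.231]
ee_rot: [0.691, 0.149, 0.691, -0.149]
contact_force: [0.4, -0.4, 0.1]
width: -0.0004
```

```bash
cat > st.py <<'E'
from h import *
from scipy.spatial.transform import Rotation as Ro
def st():
    s=manip.get_state(); q=s["ee_rot"]; R=Ro.from_quat(np.r_[q[1:],q[0]]).as_matrix()
    yaw=np.degrees(np.arctan2(R[1,1],R[0,1])); print("t",s["clock"],"p",s["position"].round(4),"yaw",yaw.round(1),"F",s["contact_force"].round(2),"M",s["moment"].round(2),"w",round(s["width"],4),"q6",s["qpos"][5].round(2)); return s,R,yaw
C=np.array([.566,-.047])
def pose(phi,r=.036,g=.0155):
    f=np.radians(phi); u=np.array([np.cos(f),np.sin(f)]); return C+r*u+g*np.array([-u[1],u[0]])
E
python3 -c "
from st import *
st(); print(pose(80))"
```

```text
t 1.7667 p [ 0.5112 -0.0676  0.231 ] yaw 65.6 F [ 0.43 -0.45  0.09] M [ 0.01 -0.   -0.02] w -0.0004 q6 -1.41
[ 0.55698681 -0.00885537]
```

step_arm --increments '[{"grip":0,"delta_pos":[0.0153,0.0195,0],"twist":4.8},{"grip":0,"delta_pos":[0.0153,0.0195,0],"twist":4.8},{"grip":0,"delta_pos":[0.0153,0.0195,0],"twist":4.8},{"grip":0,"delta_pos":[0,0,-0.03],"twist":0},{"grip":0,"delta_pos":[0,0,-0.03],"twist":0},{"grip":0,"delta_pos":[0,0,-0.03],"twist":0},{"grip":0,"delta_pos":[0,0,0],"twist":0},{"grip":0,"delta_pos":[0,0,0],"twist":0}]'

```text
clock: 2.43
position: [0.5555, -0.0103, 0.14]
ee_rot: [0.703, 0.064, 0.706, -0.063]
contact_force: [0.8, 0.2, 0.8]
width: -0.0
```

```bash
python3 -c "
from st import *
st(); d=manip.get_image('wrist'); print(np.array(d['mount']).round(3)); cv2.imwrite('pics/w1.png',d['img'][:,:,::-1])"
```

```text
t 2.4333 p [ 0.5555 -0.0103  0.14  ] yaw 79.7 F [0.8  0.23 0.76] M [-0.   -0.02  0.04] w -0.0 q6 -1.53
[[ 0.001 -0.308  0.951 -0.142]
 [ 1.     0.001 -0.001 -0.   ]
 [-0.001  0.951  0.308 -0.079]
 [ 0.     0.     0.     1.   ]]
```

View pics/w1.png

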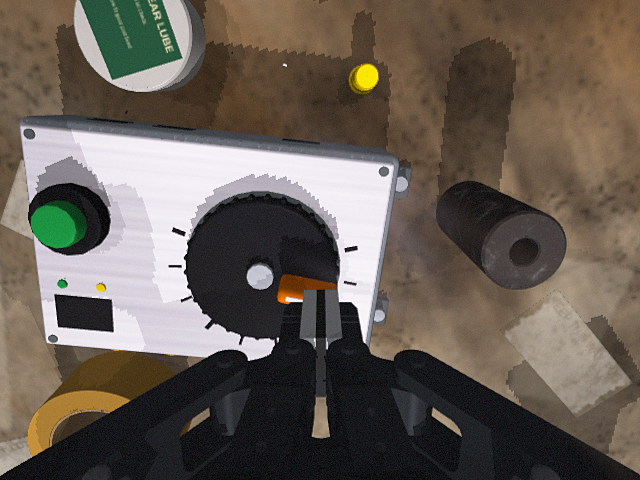

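The wrist view shows the hub at (260,276), the button at (58,226), the orange tab near (300,290) partly behind the shut fingers, and nothing close to the finger. I'll check the predictions against these pixels.

```bash
cat >> st.py <<'E'
def wcam():
    s,R,yaw=st(); d=manip.get_image("wrist"); T=np.eye(4); T[:3,:3]=R; T[:3,3]=s["position"]; W=T@np.array(d["mount"]); return d,W
def proj(d,W,p):
    q=W[:3,:3].T@(np.array(p)-W[:3,3]); return d["fx"]*q[0]/q[2]+d["cx"],d["fy"]*q[1]/q[2]+d["cy"]
def wray(d,W,u,v,z):
    r=W[:3,:3]@np.array([(u-d["cx"])/d["fx"],(v-d["cy"])/d["fy"],1]); c=W[:3,3]; return c+r*(z-c[2])/r[2]
E
python3 -c "
from st import *
d,W=wcam()
print('hub',proj(d,W,[*C,.069]),wray(d,W,260,276,.070)); print('key',wray(d,W,58,226,.068)); print('tcp',proj(d,W,[*manip.get_state()['position']]))
f=np.radians(67.6)
for r in (.012,.046): print('tab',r,proj(d,W,[C[0]+r*np.cos(f),C[1]+r*np.sin(f),.092]))
"
```

```text
t 2.4833 p [ 0.5571 -0.0107  0.1418] yaw 79.7 F [1.71 0.67 0.5 ] M [0.04 0.01 0.  ] w -0.0002 q6 -1.53
hub (np.float64(262.9050988146861), np.float64(271.8443919643533)) [ 0.56789064 -0.04904389  0.07      ]
key [ 0.51778993 -0.15613268  0.068     ]
tcp (np.float64(320.7084804194845), np.float64(313.2819464570616))
tab 0.012 (np.float64(278.9795217751857), np.float64(293.4540958443465))
tab 0.046 (np.float64(340.68367850344004), np.float64(305.3791883129225))
```

step_arm --increments '[{"grip":0,"delta_pos":[-0.003,0,0],"twist":0},{"grip":0,"delta_pos":[0,0,-0.012],"twist":0},{"grip":0,"delta_pos":[0,0,-0.012],"twist":0},{"grip":0,"delta_pos":[0,0,-0.012],"twist":0},{"grip":0,"delta_pos":[0,0,-0.012],"twist":0},{"grip":0,"delta_pos":[0,0,-0.008],"twist":0},{"grip":0,"delta_pos":[0,0,-0.006],"twist":0},{"grip":0,"delta_pos":[0,0,0],"twist":0}]'

```text
clock: 3.2
position: [0.5536, -0.0106, 0.0792]
ee_rot: [0.704, 0.064, 0.704, -0.064]
contact_force: [0.2, -0.8, 0.7]
width: -0.0002
```

```bash
python3 -c "
from st import *
for i in range(3): d,W=wcam()
a=[80,76]+list(range(74,-24,-2))
C[:]=[.566,-.0475]
for i,f in enumerate(a): print(f,pose(f).round(4), (pose(f)-pose(a[i-1])).round(4)*1000 if i else '')
cv2.imwrite('pics/w2.png',d['img'][:,:,::-1])"
```

```text
t 3.2 p [ 0.5536 -0.0106  0.0792] yaw 79.7 F [ 0.2  -0.75  0.74] M [-0.04  0.07 -0.04] w -0.0002 q6 -1.54
t 3.25 p [ 0.5539 -0.0106  0.0797] yaw 79.7 F [-0.4  -0.51  0.78] M [0.05 0.   0.01] w -0.0004 q6 -1.54
t 3.3 p [ 0.5543 -0.0107  0.08  ] yaw 79.7 F [-0.03  0.7  -0.13] M [-0.   -0.01 -0.05] w -0.0001 q6 -1.54
80 [ 0.557  -0.0094] 
76 [ 0.5597 -0.0088] [2.7 0.5]
74 [ 0.561  -0.0086] [1.4 0.2]
72 [ 0.5624 -0.0085] [1.4 0.1]
70 [ 0.5637 -0.0084] [1.4 0.1]
68 [ 0.5651 -0.0083] [1.4 0.1]
66 [ 0.5665 -0.0083] [1.4 0. ]
64 [ 0.5679 -0.0083] [ 1.4 -0. ]
62 [ 0.5692 -0.0084] [ 1.4 -0.1]
60 [ 0.5706 -0.0086] [ 1.4 -0.1]
58 [ 0.5719 -0.0088] [ 1.4 -0.2]
56 [ 0.5733 -0.009 ] [ 1.3 -0.2]
54 [ 0.5746 -0.0093] [ 1.3 -0.3]
52 [ 0.5759 -0.0096] [ 1.3 -0.3]
50 [ 0.5773 -0.01  ] [ 1.3 -0.4]
48 [ 0.5786 -0.0104] [ 1.3 -0.4]
46 [ 0.5799 -0.0108] [ 1.3 -0.5]
44 [ 0.5811 -0.0113] [ 1.3 -0.5]
42 [ 0.5824 -0.0119] [ 1.3 -0.6]
40 [ 0.5836 -0.0125] [ 1.2 -0.6]
38 [ 0.5848 -0.0131] [ 1.2 -0.6]
36 [ 0.586  -0.0138] [ 1.2 -0.7]
34 [ 0.5872 -0.0145] [ 1.2 -0.7]
32 [ 0.5883 -0.0153] [ 1.1 -0.8]
30 [ 0.5894 -0.
[... 173 characters left out ...]
1. -1.]
18 [ 0.5954 -0.0216] [ 0.9 -1. ]
16 [ 0.5963 -0.0227] [ 0.9 -1. ]
14 [ 0.5972 -0.0238] [ 0.8 -1.1]
12 [ 0.598  -0.0249] [ 0.8 -1.1]
10 [ 0.5988 -0.026 ] [ 0.8 -1.1]
8 [ 0.5995 -0.0271] [ 0.7 -1.2]
6 [ 0.6002 -0.0283] [ 0.7 -1.2]
4 [ 0.6008 -0.0295] [ 0.6 -1.2]
2 [ 0.6014 -0.0308] [ 0.6 -1.2]
0 [ 0.602 -0.032] [ 0.6 -1.2]
-2 [ 0.6025 -0.0333] [ 0.5 -1.3]
-4 [ 0.603  -0.0345] [ 0.5 -1.3]
-6 [ 0.6034 -0.0358] [ 0.4 -1.3]
-8 [ 0.6038 -0.0372] [ 0.4 -1.3]
-10 [ 0.6041 -0.0385] [ 0.3 -1.3]
-12 [ 0.6044 -0.0398] [ 0.3 -1.3]
-14 [ 0.6047 -0.0412] [ 0.2 -1.3]
-16 [ 0.6049 -0.0425] [ 0.2 -1.4]
-18 [ 0.605  -0.0439] [ 0.1 -1.4]
-20 [ 0.6051 -0.0452] [ 0.1 -1.4]
-22 [ 0.6052 -0.0466] [ 0.1 -1.4]
```

View pics/w2.png

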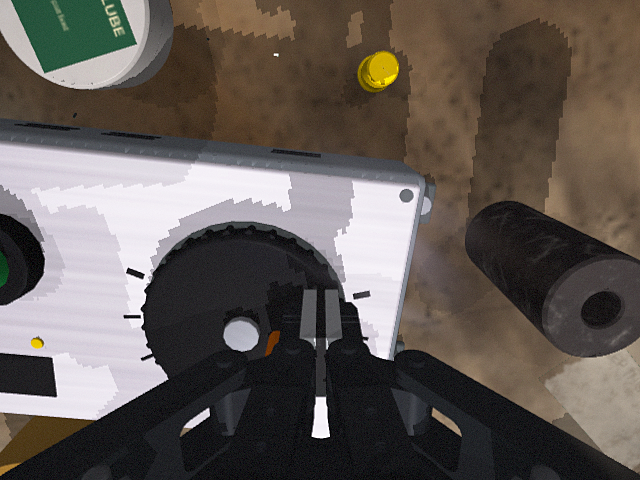

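The shut fingertip stands over the disc on the robot side of the tab, with the tab edge just visible at (272,343). The hub is at (241,334). Now I'll push slowly.

step_arm --increments '[{"grip":0,"delta_pos":[0.003,0.001,0],"twist":0},{"grip":0,"delta_pos":[0.0027,0.0005,0],"twist":-4},{"grip":0,"delta_pos":[0.0014,0.0002,0],"twist":-2},{"grip":0,"delta_pos":[0.0014,0.0001,0],"twist":-2},{"grip":0,"delta_pos":[0.0014,0.0001,0],"twist":-2},{"grip":0,"delta_pos":[0.0014,0.0001,0],"twist":-2}]'

```text
clock: 3.85
position: [0.5646, -0.0082, 0.0798]
ee_rot: [0.693, 0.137, 0.694, -0.137]
contact_force: [-3.0, 1.2, 1.9]
width: 0.0002
```

step_arm --increments '[{"grip":0,"delta_pos":[0.0014,0,0],"twist":-2},{"grip":0,"delta_pos":[0.0014,0,0],"twist":-2}]'

```text
clock: 4.02
position: [0.5665, -0.0079, 0.0798]
ee_rot: [0.687, 0.162, 0.69, -0.161]
contact_force: [-3.2, 1.1, 2.0]
width: -0.0001
```

step_arm --increments '[{"grip":0,"delta_pos":[0.0014,0,0],"twist":-2},{"grip":0,"delta_pos":[0.0014,-0.0001,0],"twist":-2}]'

```text
clock: 4.18
position: [0.5699, -0.0084, 0.0797]
ee_rot: [0.682, 0.185, 0.683, -0.185]
contact_force: [-0.8, 0.2, 0.4]
width: 0.0001
```

step_arm --increments '[{"grip":0,"delta_pos":[0.0014,-0.0002,0],"twist":-2},{"grip":0,"delta_pos":[0.0013,-0.0002,0],"twist":-2}]'

```text
clock: 4.35
position: [0.5734, -0.009, 0.0798]
ee_rot: [0.675, 0.209, 0.675, -0.209]
contact_force: [-0.7, 0.8, -0.4]
width: -0.0002
```

```bash
cat > chk.py <<'E'
from st import *
from meas import blob
import sys
d=manip.get_image("top"); g=d["img"]; st()
try:
    c,s,m=blob(g,(3,110,110),(22,255,255),(298,213,333,248)); p=ray(d,*c,.092)[:2]-C; print("tab px",c,s,"ang",np.degrees(np.arctan2(p[1],p[0])),"r",np.hypot(*p))
except Exception as e: print(e)
d,W=wcam(); cv2.imwrite(f"pics/{sys.argv[1]}.png",np.hstack([cv2.resize(g[195:270,280:375,::-1],(400,316),interpolation=cv2.INTER_CUBIC),cv2.resize(d["img"][60:,:,::-1],(400,316))]))
E
python3 chk.py c1
```

```text
t 4.4 p [ 0.5742 -0.009   0.0798] yaw 55.5 F [ 0.13  0.5  -0.03] M [-0.01 -0.03 -0.01] w -0.0002 q6 -1.11
attempt to get argmax of an empty sequence
t 4.4 p [ 0.5742 -0.009   0.0798] yaw 55.5 F [ 0.13  0.5  -0.03] M [-0.01 -0.03 -0.01] w -0.0002 q6 -1.11
```

View pics/c1.png

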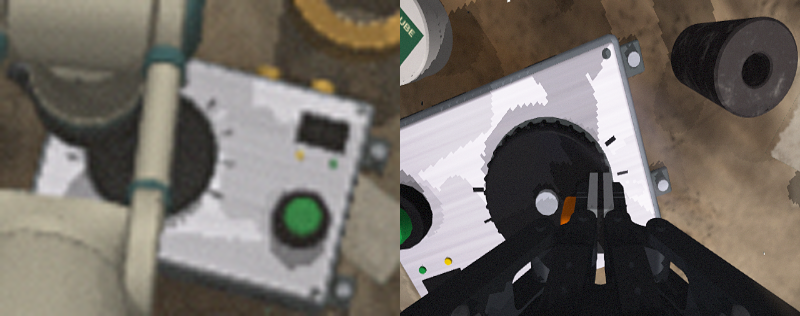

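Right panel: the tab's inner end is at about (567,210), with the same pose relative to the finger as before contact. So the first click has snapped ahead. The arm blocks the top view. I'll go on to click 2.

step_arm --increments '[{"grip":0,"delta_pos":[0.0013,-0.0003,0],"twist":-2},{"grip":0,"delta_pos":[0.0013,-0.0003,0],"twist":-2},{"grip":0,"delta_pos":[0.0013,-0.0004,0],"twist":-2}]'

```text
clock: 4.7
position: [0.5778, -0.01, 0.0798]
ee_rot: [0.664, 0.244, 0.663, -0.244]
contact_force: [0.0, 0.5, 0.2]
width: 0.0002
```

step_arm --increments '[{"grip":0,"delta_pos":[0.0013,-0.0004,0],"twist":-2},{"grip":0,"delta_pos":[0.0013,-0.0005,0],"twist":-2}]'

```text
clock: 4.87
position: [0.5804, -0.0109, 0.0798]
ee_rot: [0.655, 0.267, 0.654, -0.267]
contact_force: [0.0, -0.2, -0.4]
width: 0.0001
```

step_arm --increments '[{"grip":0,"delta_pos":[0.0013,-0.0005,0],"twist":-2}]'

```text
clock: 4.95
position: [0.5813, -0.0111, 0.0797]
ee_rot: [0.65, 0.279, 0.65, -0.278]
contact_force: [-1.6, 1.8, 0.6]
width: -0.0003
```

step_arm --increments '[{"grip":0,"delta_pos":[0.0013,-0.0006,0],"twist":-2}]'

```text
clock: 5.03
position: [0.5818, -0.0111, 0.0797]
ee_rot: [0.644, 0.29, 0.646, -0.289]
contact_force: [-2.7, 3.6, 3.0]
width: 0.0002
```

step_arm --increments '[{"grip":0,"delta_pos":[0.0012,-0.0006,0],"twist":-2}]'

```text
clock: 5.12
position: [0.5828, -0.0115, 0.0797]
ee_rot: [0.639, 0.301, 0.641, -0.301]
contact_force: [-1.7, 2.6, 2.9]
width: 0.0002
```

step_arm --increments '[{"grip":0,"delta_pos":[0.0012,-0.0006,0],"twist":-2}]'

```text
clock: 5.2
position: [0.5842, -0.0122, 0.0797]
ee_rot: [0.634, 0.312, 0.635, -0.312]
contact_force: [-1.2, 0.9, 1.6]
width: 0.0001
```

```bash
cat > wc.py <<'E'
from st import *
from meas import blob
d,W=wcam(); C[:]=[.566,-.0475]
try:
    c,s,m=blob(d["img"],(3,110,60),(18,255,255),(200,260,345,420)); p=wray(d,W,*c,.083)[:2]-C
    print("orange",c.round(1),s[:5],"ang",np.degrees(np.arctan2(p[1],p[0])).round(1),"r",np.hypot(*p).round(4))
except ValueError as e: print("none")
E
python3 wc.py
```

```text
t 5.2 p [ 0.5842 -0.0122  0.0797] yaw 37.6 F [-1.2   0.86  1.64] M [0.3  0.26 0.04] w 0.0001 q6 -0.8
orange [268.5 339. ] [257 322  25  37 562] ang 57.1 r 0.0159
```

step_arm --increments '[{"grip":0,"delta_pos":[0.0012,-0.0007,0],"twist":-2}]'

```text
clock: 5.33
position: [0.5857, -0.0133, 0.0797]
ee_rot: [0.629, 0.323, 0.63, -0.322]
contact_force: [-1.2, 0.7, 0.0]
width: 0.0002
```

```bash
python3 wc.py
```

```text
t 5.3333 p [ 0.5857 -0.0133  0.0797] yaw 35.7 F [-1.23  0.75  0.01] M [0.21 0.22 0.  ] w 0.0002 q6 -0.77
orange [268.4 338.6] [256 322  26  37 589] ang 53.9 r 0.0158
```

step_arm --increments '[{"grip":0,"delta_pos":[0.0012,-0.0007,0],"twist":-2}]'

```text
clock: 5.47
position: [0.5872, -0.0143, 0.0796]
ee_rot: [0.624, 0.333, 0.624, -0.333]
contact_force: [-1.1, 1.3, 1.0]
width: 0.0001
```

```bash
python3 wc.py
```

```text
t 5.4667 p [ 0.5872 -0.0143  0.0796] yaw 33.8 F [-1.08  1.32  1.02] M [ 0.16  0.12 -0.05] w 0.0001 q6 -0.73
orange [268.2 338.6] [256 322  26  37 602] ang 50.5 r 0.0157
```

step_arm --increments '[{"grip":0,"delta_pos":[0.0011,-0.0008,0],"twist":-2}]'

```text
clock: 5.6
position: [0.5886, -0.0154, 0.0796]
ee_rot: [0.618, 0.344, 0.618, -0.344]
contact_force: [0.1, 0.4, -0.1]
width: -0.0001
```

```bash
python3 wc.py
```

```text
t 5.6 p [ 0.5886 -0.0154  0.0796] yaw 31.8 F [ 0.11  0.37 -0.14] M [ 0.07  0.04 -0.04] w -0.0001 q6 -0.7
orange [268.2 338.3] [256 321  26  38 629] ang 47.5 r 0.0157
```

step_arm --increments '[{"grip":0,"delta_pos":[0.0011,-0.0008,0],"twist":-2}]'

```text
clock: 5.73
position: [0.5899, -0.0164, 0.0795]
ee_rot: [0.612, 0.355, 0.611, -0.355]
contact_force: [-0.7, 0.0, -0.3]
width: 0.0
```

```bash
python3 wc.py;python3 wc.py
```

```text
t 5.7333 p [ 0.5899 -0.0164  0.0795] yaw 29.8 F [-0.69  0.02 -0.28] M [ 0.06 -0.05 -0.06] w 0.0 q6 -0.67
orange [267.9 341. ] [256 326  25  33 488] ang 40.3 r 0.0153
t 5.7833 p [ 0.5902 -0.0166  0.0795] yaw 29.7 F [-0.23 -0.06 -0.07] M [ 0.02 -0.01 -0.  ] w 0.0002 q6 -0.66
orange [267.7 340.7] [256 325  25  35 521] ang 39.7 r 0.0153
```

step_arm --increments '[{"grip":0,"delta_pos":[0.0011,-0.0008,0],"twist":-2}]'

```text
clock: 5.92
position: [0.5907, -0.0171, 0.0794]
ee_rot: [0.606, 0.365, 0.605, -0.365]
contact_force: [0.5, 0.0, -0.0]
width: 0.0002
```

```bash
python3 wc.py;python3 wc.py
```

```text
t 5.9167 p [ 0.5907 -0.0171  0.0794] yaw 27.8 F [ 0.55  0.05 -0.01] M [-0.03  0.02 -0.05] w 0.0002 q6 -0.63
orange [268.2 340.7] [257 326  24  33 487] ang 40.0 r 0.0153
t 5.9667 p [ 0.591  -0.0173  0.0794] yaw 27.7 F [ 0.44 -0.97  0.26] M [-0.08 -0.    0.  ] w -0.0002 q6 -0.63
orange [267.9 340.5] [256 325  25  34 522] ang 39.1 r 0.0154
```

Click 2 has snapped: the orange angle jumped and then held still while the finger moved. On to click 3, with contact expected near 20° and the snap near 7°.

step_arm --increments '[{"grip":0,"delta_pos":[0.0011,-0.0009,0],"twist":-2},{"grip":0,"delta_pos":[0.001,-0.0009,0],"twist":-2},{"grip":0,"delta_pos":[0.001,-0.0009,0],"twist":-2},{"grip":0,"delta_pos":[0.001,-0.001,0],"twist":-2}]'

```text
clock: 6.35
position: [0.5948, -0.0208, 0.0794]
ee_rot: [0.578, 0.407, 0.578, -0.407]
contact_force: [-0.7, 1.0, 0.6]
width: -0.0002
```

step_arm --increments '[{"grip":0,"delta_pos":[0.0009,-0.001,0],"twist":-2},{"grip":0,"delta_pos":[0.0009,-0.001,0],"twist":-2}]'

```text
clock: 6.52
position: [0.5959, -0.0214, 0.0793]
ee_rot: [0.563, 0.428, 0.564, -0.427]
contact_force: [-2.0, 2.5, 0.7]
width: 0.0002
```

step_arm --increments '[{"grip":0,"delta_pos":[0.0008,-0.0011,0],"twist":-2},{"grip":0,"delta_pos":[0.0008,-0.0011,0],"twist":-2}]'

```text
clock: 6.68
position: [0.5978, -0.0239, 0.0794]
ee_rot: [0.548, 0.447, 0.549, -0.446]
contact_force: [-0.7, 1.8, 0.7]
width: -0.0002
```

```bash
python3 wc.py
```

```text
t 6.6833 p [ 0.5978 -0.0239  0.0794] yaw 11.7 F [-0.74  1.81  0.73] M [0.38 0.02 0.  ] w -0.0002 q6 -0.36
orange [268.4 339.4] [257 323  25  36 547] ang 30.5 r 0.016
```

step_arm --increments '[{"grip":0,"delta_pos":[0.0008,-0.0011,0],"twist":-2}]'

```text
clock: 6.82
position: [0.5988, -0.0254, 0.0794]
ee_rot: [0.541, 0.456, 0.541, -0.455]
contact_force: [-0.9, 1.5, -0.9]
width: 0.0001
```

```bash
python3 wc.py; python3 -c "
from st import *
print(pose(10))"
```

```text
t 6.8167 p [ 0.5988 -0.0254  0.0794] yaw 9.8 F [-0.9   1.52 -0.89] M [0.24 0.04 0.01] w 0.0001 q6 -0.33
orange [268.2 339.2] [256 323  26  36 566] ang 27.4 r 0.0159
[ 0.59876153 -0.02548415]
```

step_arm --increments '[{"grip":0,"delta_pos":[0.0007,-0.0012,0],"twist":-2}]'

```text
clock: 6.95
position: [0.5996, -0.027, 0.0794]
ee_rot: [0.533, 0.465, 0.533, -0.465]
contact_force: [-0.4, -0.0, -0.0]
width: -0.0002
```

```bash
python3 wc.py
```

```text
t 6.95 p [ 0.5996 -0.027   0.0794] yaw 7.8 F [-0.42 -0.03 -0.01] M [ 0.11 -0.03  0.03] w -0.0002 q6 -0.3
orange [268.2 339.1] [256 323  26  36 578] ang 24.0 r 0.0158
```

step_arm --increments '[{"grip":0,"delta_pos":[0.0007,-0.0012,0],"twist":-2}]'

```text
clock: 7.08
position: [0.6003, -0.0285, 0.0793]
ee_rot: [0.525, 0.474, 0.525, -0.474]
contact_force: [0.0, 0.2, 0.9]
width: 0.0006
```

```bash
python3 wc.py; python3 wc.py
```

```text
t 7.0833 p [ 0.6003 -0.0285  0.0793] yaw 5.8 F [0.02 0.23 0.94] M [-0.03  0.03 -0.02] w 0.0006 q6 -0.26
orange [268.2 338.7] [256 322  26  37 594] ang 21.4 r 0.0158
t 7.1333 p [ 0.6006 -0.0289  0.0794] yaw 5.7 F [-0.06 -0.04 -0.47] M [-0.02  0.01  0.01] w -0.0 q6 -0.26
orange [268.  339.3] [256 323  26  36 582] ang 19.2 r 0.0157
```

step_arm --increments '[{"grip":0,"delta_pos":[0.0006,-0.0012,0],"twist":-2}]'

```text
clock: 7.27
position: [0.6008, -0.0297, 0.0793]
ee_rot: [0.516, 0.483, 0.516, -0.483]
contact_force: [-1.0, -0.6, -0.0]
width: -0.0001
```

```bash
python3 wc.py;python3 wc.py
```

```text
t 7.2667 p [ 0.6008 -0.0297  0.0793] yaw 3.8 F [-1.04 -0.55 -0.  ] M [-0.01 -0.    0.04] w -0.0001 q6 -0.23
orange [268.4 341.3] [257 327  24  32 442] ang 15.6 r 0.0154
t 7.3167 p [ 0.601  -0.03    0.0793] yaw 3.7 F [ 0.68 -0.42  0.2 ] M [ 0.   -0.03 -0.02] w -0.0002 q6 -0.23
orange [268.2 341. ] [257 326  24  33 467] ang 14.7 r 0.0155
```

step_arm --increments '[{"grip":0,"delta_pos":[0.0006,-0.0012,0],"twist":-2}]'

```text
clock: 7.45
position: [0.6014, -0.0308, 0.0793]
ee_rot: [0.508, 0.492, 0.508, -0.492]
contact_force: [0.4, -0.5, -0.6]
width: 0.0002
```

```bash
python3 wc.py;python3 wc.py
```

```text
t 7.45 p [ 0.6014 -0.0308  0.0793] yaw 1.8 F [ 0.44 -0.46 -0.63] M [ 0.03  0.04 -0.01] w 0.0002 q6 -0.2
orange [268.5 340.9] [257 326  24  33 455] ang 14.6 r 0.0155
t 7.5 p [ 0.6016 -0.0311  0.0793] yaw 1.7 F [-0.45 -0.54 -0.06] M [-0.03 -0.02 -0.01] w 0.0002 q6 -0.2
orange [268.3 340.6] [257 326  24  33 483] ang 13.9 r 0.0156
```

Click 3 has snapped, with the same signature. Now click 4, carefully, with contact near -4° and the snap near -17°.

step_arm --increments '[{"grip":0,"delta_pos":[0.0006,-0.0012,0],"twist":-2},{"grip":0,"delta_pos":[0.0005,-0.0013,0],"twist":-2},{"grip":0,"delta_pos":[0.0005,-0.0013,0],"twist":-2}]'

```text
clock: 7.8
position: [0.6031, -0.0346, 0.0793]
ee_rot: [-0.481, -0.518, -0.481, 0.518]
contact_force: [-0.9, 0.2, -0.2]
width: -0.0004
```

step_arm --increments '[{"grip":0,"delta_pos":[0.0004,-0.0013,0],"twist":-2},{"grip":0,"delta_pos":[0.0004,-0.0013,0],"twist":-2}]'

```text
clock: 7.97
position: [0.6039, -0.036, 0.0794]
ee_rot: [0.462, 0.536, 0.463, -0.534]
contact_force: [0.3, 4.4, -0.6]
width: 0.0001
```

step_arm --increments '[{"grip":0,"delta_pos":[0.0003,-0.0013,0],"twist":-2},{"grip":0,"delta_pos":[0.0003,-0.0013,0],"twist":-2}]'

```text
clock: 8.13
position: [0.6046, -0.0387, 0.0793]
ee_rot: [0.443, 0.551, 0.444, -0.55]
contact_force: [0.6, 2.1, 0.0]
width: 0.0001
```

step_arm --increments '[{"grip":0,"delta_pos":[0.0002,-0.0013,0],"twist":-2}]'

```text
clock: 8.22
position: [0.6049, -0.0403, 0.0794]
ee_rot: [0.434, 0.559, 0.434, -0.558]
contact_force: [0.5, 1.4, 0.3]
width: -0.0
```

```bash
python3 wc.py;python3 wc.py
```

```text
t 8.2167 p [ 0.6049 -0.0403  0.0794] yaw -14.3 F [0.51 1.37 0.35] M [ 0.31 -0.09  0.05] w -0.0 q6 0.07
orange [268.6 339.8] [257 324  24  35 507] ang 3.8 r 0.0161
t 8.2667 p [ 0.6049 -0.0407  0.0793] yaw -14.3 F [-0.2   1.3  -0.28] M [ 0.18 -0.05  0.01] w -0.0002 q6 0.07
orange [268.6 339.4] [257 323  25  36 525] ang 2.9 r 0.0161
```

step_arm --increments '[{"grip":0,"delta_pos":[0.0002,-0.0014,0],"twist":-2}]'

```text
clock: 8.4
position: [0.6051, -0.0421, 0.0793]
ee_rot: [0.425, 0.566, 0.425, -0.565]
contact_force: [1.1, 1.0, 0.3]
width: 0.0002
```

```bash
python3 wc.py;python3 wc.py
```

```text
t 8.4 p [ 0.6051 -0.0421  0.0793] yaw -16.2 F [1.11 1.02 0.26] M [ 0.16 -0.09  0.09] w 0.0002 q6 0.1
orange [268.6 339.5] [257 323  25  36 527] ang 0.6 r 0.0161
t 8.45 p [ 0.605  -0.0426  0.0793] yaw -16.3 F [-0.41 -0.45  1.06] M [ 0.07 -0.12  0.03] w -0.0002 q6 0.1
orange [268.5 339.2] [257 323  25  36 548] ang -0.5 r 0.016
```

step_arm --increments '[{"grip":0,"delta_pos":[0.0001,-0.0014,0],"twist":-2}]'

```text
clock: 8.58
position: [0.6051, -0.0438, 0.0794]
ee_rot: [0.415, 0.573, 0.415, -0.573]
contact_force: [0.2, 0.7, 0.9]
width: -0.0001
```

```bash
python3 wc.py;python3 wc.py
```

```text
t 8.5833 p [ 0.6051 -0.0438  0.0794] yaw -18.2 F [0.19 0.71 0.87] M [ 0.04 -0.05  0.01] w -0.0001 q6 0.13
orange [268.7 339.2] [257 323  25  36 533] ang -2.3 r 0.016
t 8.6333 p [ 0.605  -0.0443  0.0794] yaw -18.3 F [-0.21 -0.03 -0.61] M [ 0.01 -0.03  0.03] w 0.0003 q6 0.13
orange [268.6 339.1] [257 323  25  36 540] ang -3.7 r 0.0159
```

step_arm --increments '[{"grip":0,"delta_pos":[0.0001,-0.0007,0],"twist":-1}]'

```text
clock: 8.77
position: [0.6049, -0.0447, 0.0793]
ee_rot: [-0.409, -0.576, -0.409, 0.577]
contact_force: [-0.1, 0.0, -0.5]
width: 0.0
```

```bash
python3 wc.py;python3 wc.py
```

```text
t 8.7667 p [ 0.6049 -0.0447  0.0793] yaw -19.2 F [-0.07  0.01 -0.49] M [ 0.03  0.02 -0.03] w 0.0 q6 0.15
orange [269.  341.6] [259 328  21  30 373] ang -8.0 r 0.0156
t 8.8167 p [ 0.605  -0.0448  0.0793] yaw -19.3 F [-0.29  0.18  0.13] M [-0.    0.01 -0.03] w 0.0 q6 0.15
orange [268.8 341.7] [258 328  22  31 382] ang -8.4 r 0.0156
```

Click 4 has snapped. I'll back off the tab, rise, and look.

step_arm --increments '[{"grip":0,"delta_pos":[0.001,0.003,0],"twist":0},{"grip":0,"delta_pos":[0.001,0.003,0],"twist":0},{"grip":0,"delta_pos":[0,0,0.015],"twist":0},{"grip":0,"delta_pos":[0,0,0.03],"twist":0},{"grip":0,"delta_pos":[0,0,0.03],"twist":0},{"grip":0,"delta_pos":[0,0.03,0.02],"twist":0},{"grip":0,"delta_pos":[0,0,0],"twist":0},{"grip":0,"delta_pos":[0,0,0],"twist":0},{"grip":0,"delta_pos":[0,0,0],"twist":0}]'

```text
clock: 9.62
position: [0.6065, -0.0084, 0.1738]
ee_rot: [-0.409, -0.576, -0.409, 0.577]
contact_force: [-0.6, 0.6, -0.4]
width: -0.0004
```

Run:
```python
from st import *
from meas import blob
d,W=wcam(); C[:]=[.566,-.0475]
print("hub",proj(d,W,[*C,.069]))
for k in(3,4,5):
    f=np.radians(67.6-24*k); print(k,[np.round(proj(d,W,[C[0]+r*np.cos(f),C[1]+r*np.sin(f),.092])) for r in(.012,.046)])
k=C+np.array([np.cos(0),0])*0
print("key",proj(d,W,[.5152,-.1502,.068]))
cv2.imwrite("pics/w3.png",d["img"][:,:,::-1])
```

```text
t 9.6167 p [ 0.6065 -0.0084  0.1738] yaw -19.2 F [-0.56  0.6  -0.39] M [ 0.02 -0.   -0.01] w -0.0004 q6 0.21
hub (np.float64(283.5938078213432), np.float64(299.0627073775296))
3 [array([298., 312.]), array([350., 300.])]
4 [array([299., 319.]), array([351., 326.])]
5 [array([296., 325.]), array([340., 350.])]
key (np.float64(269.86956376634345), np.float64(428.1122626510988))
```

View pics/w3.png

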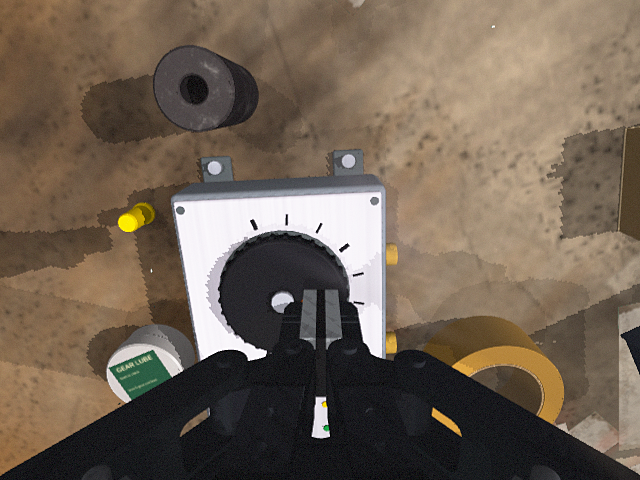

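The gripper hides the tab in this view. The six visible marks run from (253,225) round to (359,303). With the hand over the button the camera will face the dial, so I'll go there.

step_arm --increments '[{"grip":0,"delta_pos":[-0.018,-0.0285,0],"twist":0},{"grip":0,"delta_pos":[-0.018,-0.0285,0],"twist":0},{"grip":0,"delta_pos":[-0.018,-0.0285,0],"twist":0},{"grip":0,"delta_pos":[-0.018,-0.0285,0],"twist":0},{"grip":0,"delta_pos":[-0.019,-0.0285,0],"twist":0},{"grip":0,"delta_pos":[0,0,-0.03],"twist":0},{"grip":0,"delta_pos":[0,0,-0.02],"twist":0},{"grip":0,"delta_pos":[0,0,0],"twist":0},{"grip":0,"delta_pos":[0,0,0],"twist":0},{"grip":0,"delta_pos":[0,0,0],"twist":0}]'

```text
clock: 10.5
position: [0.5165, -0.1514, 0.1245]
ee_rot: [-0.409, -0.577, -0.409, 0.577]
contact_force: [0.8, 0.5, 0.3]
width: 0.0001
```

Run:
```python
from st import *
from meas import blob
d,W=wcam(); C[:]=[.566,-.0475]
print("hub",proj(d,W,[*C,.069]))
for k in(3,4,5):
    f=np.radians(67.6-24*k); print(k,[np.round(proj(d,W,[C[0]+r*np.cos(f),C[1]+r*np.sin(f),.092])) for r in(.012,.046)])
c,s,m=blob(d["img"],(3,120,100),(18,255,255),(150,0,639,300)); p=wray(d,W,*c,.09)[:2]-C
print("orange",c,s,np.degrees(np.arctan2(p[1],p[0])),np.hypot(*p))
print("key",proj(d,W,[.5155,-.151,.068]))
cv2.imwrite("pics/w4.png",d["img"][:,:,::-1])
```

```text
t 10.5 p [ 0.5165 -0.1514  0.1245] yaw -19.3 F [0.76 0.48 0.32] M [-0.02 -0.03  0.04] w 0.0001 q6 -0.08
hub (np.float64(347.5731070509565), np.float64(20.473243084782183))
3 [array([381.,  -0.]), array([468., -26.])]
4 [array([381.,  14.]), array([465.,  29.])]
5 [array([376.,  27.]), array([444.,  78.])]
orange [417.35096497  26.04431737] [ 376    8   85   36 1399] -31.4301784723812 0.027365780108664483
key (np.float64(317.9033918315646), np.float64(257.61871286640894))
```

View pics/w4.png

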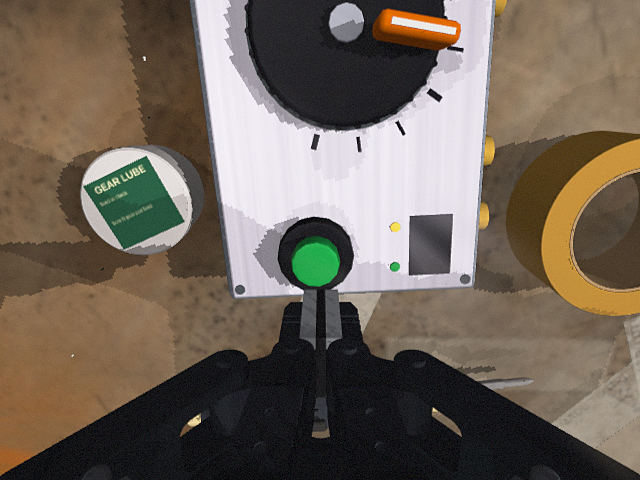

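The white line on the tab runs (392,22)–(458,30). Four clicks predicts (381,14)–(465,29), and the tab points to the sixth mark, with marks 6–9 following it, so the dial is on the fourth click. The button, at (316,262), is in line with the TCP. Descending.

step_arm --increments '[{"grip":0,"delta_pos":[-0.001,-0.001,-0.012],"twist":0},{"grip":0,"delta_pos":[0,0,-0.012],"twist":0},{"grip":0,"delta_pos":[0,0,-0.012],"twist":0},{"grip":0,"delta_pos":[0,0,-0.008],"twist":0},{"grip":0,"delta_pos":[0,0,-0.005],"twist":0}]'

```text
clock: 10.97
position: [0.5156, -0.1519, 0.0754]
ee_rot: [0.41, 0.577, 0.409, -0.576]
contact_force: [0.0, 0.3, 2.3]
width: -0.0
```

step_arm --increments '[{"grip":0,"delta_pos":[0,0,-0.0015],"twist":0},{"grip":0,"delta_pos":[0,0,-0.0015],"twist":0}]'

```text
clock: 11.13
position: [0.5156, -0.1519, 0.0731]
ee_rot: [0.409, 0.577, 0.409, -0.576]
contact_force: [0.0, 1.6, 4.3]
width: -0.0002
```

step_arm --increments '[{"grip":0,"delta_pos":[0,0,-0.0015],"twist":0},{"grip":0,"delta_pos":[0,0,-0.0015],"twist":0}]'

```text
clock: 11.3
position: [0.5157, -0.152, 0.0717]
ee_rot: [0.409, 0.577, 0.409, -0.576]
contact_force: [-4.5, 3.9, 24.8]
width: -0.0001
```

The spring force rose as expected (2.3, then 4.3 N), followed by a hard stop of about 25 N at z 71.7 mm. That is 6 mm below the inferred top at about 78 mm, so the button is fully in. I'll hold briefly, then release.

step_arm --increments '[{"grip":0,"delta_pos":[0,0,0.0003],"twist":0},{"grip":0,"delta_pos":[0,0,0],"twist":0},{"grip":0,"delta_pos":[0,0,0],"twist":0}]'

```text
clock: 11.55
position: [0.5156, -0.1519, 0.0719]
ee_rot: [0.41, 0.577, 0.409, -0.576]
contact_force: [-3.0, 2.3, 14.1]
width: 0.0
```

Run:
```python
from st import *
from meas import blob
d,W=wcam()
for b in((230,150,420,330),):
    print(blob(d["img"],(50,80,40),(85,255,255),b)[:2])
cv2.imwrite("pics/w5.png",d["img"][:,:,::-1])
```

```text
t 11.55 p [ 0.5156 -0.1519  0.0719] yaw -19.3 F [-3.02  2.34 14.13] M [0.47 0.5  0.02] w 0.0 q6 -0.08
(array([312.07398844, 287.96069364]), array([284, 275,  63,  32, 865], dtype=int32))
```

View pics/w5.png

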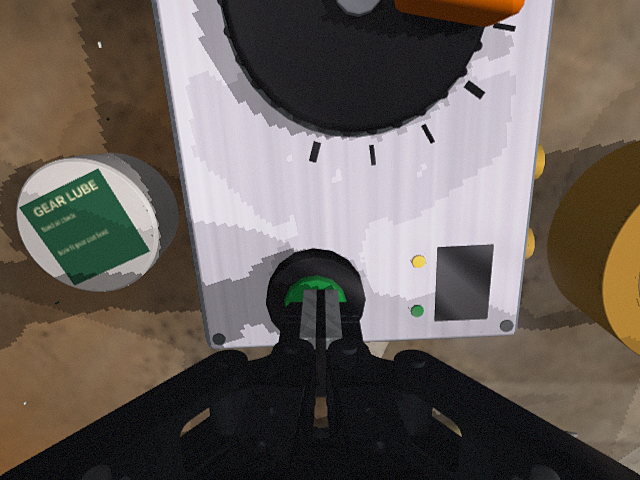

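The fingertip is on the green cap, which has sunk into its collar at (315,290), and the tab is unmoved at the top right. Releasing upwards.

step_arm --increments '[{"grip":0,"delta_pos":[0,0,0.005],"twist":0},{"grip":0,"delta_pos":[0,0,0.018],"twist":0},{"grip":0,"delta_pos":[0,0,0.03],"twist":0},{"grip":0,"delta_pos":[0,0,0],"twist":0},{"grip":0,"delta_pos":[0,0,0],"twist":0},{"grip":0,"delta_pos":[0,0,0],"twist":0}]'

```text
clock: 12.1
position: [0.5149, -0.1522, 0.1225]
ee_rot: [-0.409, -0.577, -0.409, 0.577]
contact_force: [-0.8, -0.1, -1.0]
width: -0.0001
```

Run:
```python
from st import *
from meas import blob
d,W=wcam(); C[:]=[.566,-.0475]
print(blob(d["img"],(50,80,40),(85,255,255),(230,150,420,330))[:2])
c,s,m=blob(d["img"],(3,120,100),(18,255,255),(150,0,639,300)); p=wray(d,W,*c,.09)[:2]-C
print("orange",c,s,np.degrees(np.arctan2(p[1],p[0])))
```

```text
t 12.1 p [ 0.5149 -0.1522  0.1225] yaw -19.3 F [-0.83 -0.08 -0.98] M [-0.03  0.01 -0.02] w -0.0001 q6 -0.08
(array([317.46841066, 260.20187562]), array([ 293,  235,   50,   51, 2026], dtype=int32))
orange [592.95209581 184.97005988] [ 547  141   92   97 1503] -52.54971441956939
```

Run:
```python
from st import *
from meas import blob
d,W=wcam(); C[:]=[.566,-.0475]
c,s,m=blob(d["img"],(3,120,100),(18,255,255),(300,0,480,110)); p=wray(d,W,*c,.09)[:2]-C
a=np.degrees(np.arctan2(p[1],p[0])); print("orange",c,s,a)
if abs(a+31)<6: manip.sign_off(); print("signed off")
```

```text
t 12.15 p [ 0.5145 -0.152   0.1219] yaw -19.3 F [-0.1   0.05  0.06] M [-0.02 -0.01  0.01] w -0.0001 q6 -0.08
orange [423.7040887  21.6015246] [ 383    4   85   36 1443] -31.519374983598347
the job is handed in; nothing more can be done
signed off
```

I turned the dial four clicks clockwise, from the second mark to the sixth. I then pressed the store button to its stop, released it and handed the job in at about 12 s of the 64 s allowed.

- **Dial:** I pushed the tab with the shut fingertip. At each sampled step the force on the tool was about 5.5 N or less, against the 15 N limit. The tab angle read -31.4° before the button press and -31.5° after it, so the press did not move the dial. Four clicks predicts -28.4°; the roughly 3° difference is within my calibration error, and the tab points at the sixth mark.
- **Button:** the force rose to about 4 N on the spring, then hit a hard stop at about 25 N, some 6 mm below the inferred top. After release the whole green cap was visible again where it had been before the press. I did not measure its height directly.
- **Surroundings:** the hand was clear of everything, with about zero contact force, at hand-in. The bystanders in view looked unmoved, but I did not measure each one.
- **Checks that misread:** one tab check locked onto the tape roll by mistake, and I repeated it on the right area. The top camera was blocked by the arm during the push, so I counted clicks from the force and the wrist camera.

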